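Shift the roller mixer's gear lever and start it

ROBOT

A 7-joint arm with a two-finger parallel gripper is mounted at the origin on a cart in front of the work surface, level with it; the furniture and walls round the work are solid. World frame = base frame: x ahead of the robot, y to its left, z up, the work surface at z = 0. Lengths are in m, angles in rad, forces in N, time in s.
With the tool pointing down it reaches from about 0.35 to 0.9 m from the base axis. Payload 8.1 kg.
Tool frame: the origin (TCP) lies between the finger pads; the fingertips stand ahead of it and the grasp point (between the pads) is the TCP (arm.nose_length is the z of the fingertips in the tool frame, in m); z points along the fingers, y is the line along which they close (so a half turn about z gives the same grasp; the last joint's range is limited). The gripper opens to 92 mm and grips with 3 to 60 N. Pads are 19 mm wide; open, the fingers measure 130 mm over their backs; the gripper's body (75 mm by 190 mm) begins 47 mm behind the grasp point.
Start: joints at [-1.429, 0.434, 0.025, 1.573, -0.012, 1.134, -0.075], TCP at [0.152, 0.606, 0.246] pointing down, gripper open.
Joint ranges: [-2.62, 2.62], [-0.44, 2.09], [-1.27, 1.32], [0.08, 2.57], [-1.32, 4.46], [0.12, 2], [-2.74, 2.74]. Speed limits (rad/s): [2.22, 2.22, 3.01, 3.01, 3.14, 3.14, 3.14].

INTERFACE

Orientations are given as a rotation vector (axis times angle).
In Python, from cell import sensors, optics, arm gives the robot as it stands.
- The arm moves only by the tool arm_command, never from a script. Its argument "deltas" is one flat list of numbers, 7 for each row, row after row: the turn, a rotation vector about the world's x, y, z as a fraction of full scale, then the shift along the world's x, y, z as a fraction of full scale, then the finger opening in mm, from 0 to 91.8. In form: [wx, wy, wz, dx, dy, dz, fingers, wx, wy, wz, dx, dy, dz, fingers, ...]. A call has 1 to 20 rows; each row is the pose to reach, as a shift and turn from the pose commanded when the call began; what a row does not reach only later rows make up. Full scale, the value 1, is 1 m for a shift and 90 degrees for a turn. A row lasts 1/10 s, in which the tool goes at most 50 mm and 8.59 degrees, less where a joint would pass 70% of its speed; a pose out of reach is approached as far as the arm can. A call with a number of a shift or a turn outside -1 to 1 is refused whole. A call with a gripper value outside its range is refused whole. The fingers move at their own pace and stop on an object; "force" is the grip in N (left out, the last holds). Time passes only in rows, so rows that repeat a pose let the fingers close. It gives the time, the measured TCP pose, the force, the opening and the grip force at its end, in the units of the state.
- sensors.observe(): the state, without advancing time (a new reading comes with each control period).
- optics.get_image(name): name is "scene" or "side" or "wrist"; returns the picture (480x640x3 uint8, blue, green, red); there is no depth.
- optics.calibration(name): a dict with "camera_matrix" (3x3 intrinsics, pixels), "rvec" (rotation vector, rad) and "tvec" (3), from world to camera coordinates, as OpenCV has them. Camera axes: x right, y down, z forward; pixel columns grow to the right and rows downward; lengths in m; the calibration is good to about 2 mm. A picture is of the moment at which its call begins: read the wrist's pose just before it. calibration takes no time and is no camera call; for the wrist camera it gives the pose at the moment of the call.
- arm.sign_off(): hands the job in; it is judged then, once.
The state is a dict: "clock": time; "joints": joint angles; "dq": joint speeds; "joint_efforts": joint torques, N m; "position": TCP position; "ee_rot": TCP orientation; "force": force on the tool from outside, world axes, zero at the start; "ft_torque": the same for the moment, N m; "width": opening from 0.0 (shut) to 1.0 (fully open); "gripper_force": force on a finger pad.
Only numpy, scipy, OpenCV 4.12 (cv2) and the standard library are available. Lean on these libraries where they do the work, as an engineer would, in place of code of your own. Each camera call takes 0.05 s, during which the arm holds its last target. There are 200 camera calls.

TASK

The tube roller mixer still stands in the gear of the last run: push its black-knobbed gear lever through the H-shaped gate until it is fully home in the slot whose end bears the yellow sticker, then press the green start button right down, let it come up again and move clear. Only push the lever from outside with the fingers, never take it between them, and do not press start before the lever is fully home. Leave the tubes lying on the rollers, the bench timer and the marker pen where they are.

Things in the scene. Friction and masses are not known exactly. Their poses are not given: they have to be found in the camera images.
- mixer: White tube roller mixer, 215 mm deep (x) by 360 mm wide (y), fixed to the worktop. Origin: centre of its underside; its x axis points to its back (away from the robot), y to its left, z up. Right part: console, top 81 mm up, with the metal gate and lever and, at the front right corner, the start button. Left part: five rollers, 77 mm high, with tubes on them.
- gate_mid (a point): Centre of the H-shaped gate, on its plate's top, 89 mm up; axes as the mixer's. Two slots run along x, 17 mm left (+y) and right (-y) of it, joined by a cross channel (neutral) along y at x = 0. Channels are 14 mm wide, the stem in them 9 mm. The slots end at x = +-27 mm. Solid round-nosed tongues between them start at x = +-7: the lever changes sides only in neutral (lever_throw within 0.03 of 0).
- knob (a point): Centre of the lever's black knob, 32 mm thick, 40 mm long; z along the lever. The lever tilts about a point 59 mm below gate_mid, 115 mm from the knob's centre: the knob travels about 46 mm to front and back and 35 mm to left and right of the middle, its centre 130 to 145 mm above the worktop. It stays where it is left; pushed at the knob it yields at about 3 N and stops hard at the gate.
- lever_neck (a point): Point on the lever's stem axis, 62 mm from the tilting point, about where it passes the upper face of the gate. It is about 17 mm (horizontally) from a sticker's centre when the lever is fully home in that sticker's slot.
- lever_cross (a joint): Sideways tilt of the lever in rad: 0 in the middle, about +0.30 in the right-hand slots (towards the mixer's -y), about -0.30 in the left-hand slots (+y). At the start it is in the right-hand pair.
- lever_throw (a joint): Tilt of the lever along the slots in rad: 0 in neutral, about +0.37 fully home in a far slot (towards the mixer's +x, away from the robot), about -0.37 fully home in a near slot. At the start anywhere from home in the near right slot to home in the far right slot.
- sticker_yellow: Round yellow sticker, 14 mm across, flat on the gate plate beyond the end of the slot to be used: 38.5 mm behind or in front of gate_mid (varies) and 17 mm to its left, so the far left or the near left slot. Origin: its centre, 89 mm up. The other left-hand slot has a blue sticker, the right-hand ones a red and a white one.
- start (a joint): Travel of the green start button: 0 up, 0.006 m fully down; it counts as pressed from 4.5 mm; a spring lifts it again. Fully down takes 5 N.
- start_top (a point): Centre of the top of the green start button (26 mm in diameter), 114 mm above the worktop, pressed straight down; it stands on the console's front right corner, 76 mm in front of and 150 mm to the right of the mixer's origin.
- tube_purple_1: Loose sample tube with a purple cap, 95 mm long, 17 mm thick, lying on the rollers; leave alone. Origin: its lower end.
- tube_purple_2: Second loose purple-capped sample tube on the rollers, 95 mm long; leave alone.
- tube_red_1: Loose red-capped sample tube on the rollers, 101 mm long; leave alone.
- bench_timer: Loose white bench timer, 64 x 64 x 19 mm, flat on the worktop left of the mixer; leave alone.
- marker_blue: Loose marker pen, 135 mm long, 16 mm thick, lying on the worktop in front of the mixer; leave alone.

How it is judged:
On the way, in this order (a step that is already met when the one before it is completed fails the run):
1. the lever is fully home in the slot with the yellow sticker (horizontal distance between lever_neck and sticker_yellow below 0.0195 m), for 0.2 s.
2. the green start button is pressed down (value of joint start above 0.0045 m and horizontal distance between lever_neck and sticker_yellow below 0.0195 m), for 0.05 s.
At the end, for the whole second after the job is handed in: The lever stands still, fully home in the slot with the yellow sticker (its neck within 19.5 mm of the sticker's centre horizontally), and the start button, pressed at least 4.5 mm down after that, is up again (less than 1.5 mm down) (horizontal distance between lever_neck and sticker_yellow below 0.0195 m and value of joint start below 0.0015 m and velocity of joint lever_cross between -0.05 and 0.05 rad/s and velocity of joint lever_throw between -0.05 and 0.05 rad/s); the robot touches nothing.
It fails at once if the start button is pressed (more than 3 mm) while the lever is not fully home in the slot with the yellow sticker (value of joint start above 0.003 m and not (horizontal distance between lever_neck and sticker_yellow below 0.0195 m)).
It fails at once if the lever is taken between the fingers (the grasp point comes within 10 mm of the lever's axis, at or below the knob) (x of the grasp point in the frame of knob between -0.01 and 0.01 m and y of the grasp point in the frame of knob between -0.01 and 0.01 m and z of the grasp point in the frame of knob between -0.05 and 0.028 m).
It fails at once if a tube on the rollers, the bench timer or the marker pen is moved more than 20 mm (distance of any of tube_purple_1, tube_purple_2, tube_red_1, bench_timer, marker_blue from where it was at the start of the episode above 0.02 m).
It also fails if it takes over 72 s, if anything falls off the work surface, if the arm or the gripper's body presses on something with over 40 N, if the wrist force passes 120 N, or if a joint passes its speed limit or range.

## Working session

There is one attempt and no reset: what is moved stays moved. The work goes in short steps, Python scripts to look and compute and a tool call to move; the robot and the scene stay as the last step left them, time stands still between calls to the robot, and variables do not carry over. Pictures are saved under pics/ and viewed, at most 10 in all, crops included, and the job is handed in when it is done.

Besides the shell and the picture viewer there is one more tool, called after ">>>" by a JSON object that holds its "api" and its "payload". arm_command: Moves the arm, as the interface text tells. Its arguments: {"type":"object","properties":{"deltas":{"type":"array","items":{"type":"number"}},"force":{"type":"number"}},"required":["deltas"]}

```bash
mkdir -p pics
python3 - <<'E'
from cell import sensors,optics,arm
import cv2
s=sensors.observe();print(s['clock'],s['position'],s['ee_rot'],s['width'],arm.nose_length)
for n in("scene","side"):
    cv2.imwrite(f"pics/{n}0.png",optics.get_image(n))
E
```

```text
0.0 [0.15142353 0.60589024 0.24494409] [-3.83662329e-01 -3.11804111e+00  2.47152061e-03] 1.002976626973447 0.019
```

View pics/scene0.png

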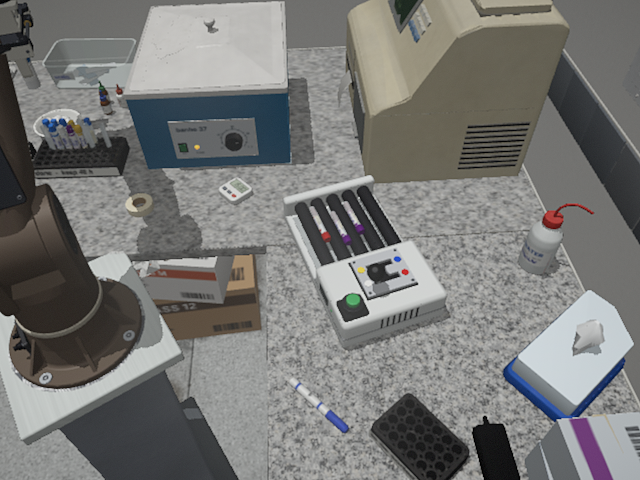

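View pics/side0.png

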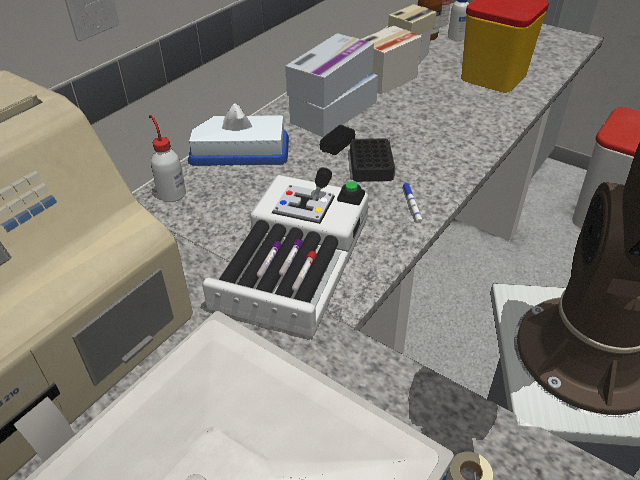

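The mixer sits around scene (370,265); yellow appears to be the near-left sticker and the lever is leaning near-right. I'll enlarge both views.

Run:
```python
import cv2,numpy as np
a=cv2.imread('pics/scene0.png')[230:350,300:460]; b=cv2.imread('pics/side0.png')[160:260,240:373]
A=cv2.resize(a,(800,600),interpolation=cv2.INTER_CUBIC);cv2.imwrite('pics/a.png',A)
cv2.imwrite('pics/b.png',cv2.resize(b,(798,600),interpolation=cv2.INTER_CUBIC))
```

```text
(no output)
```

View pics/a.png

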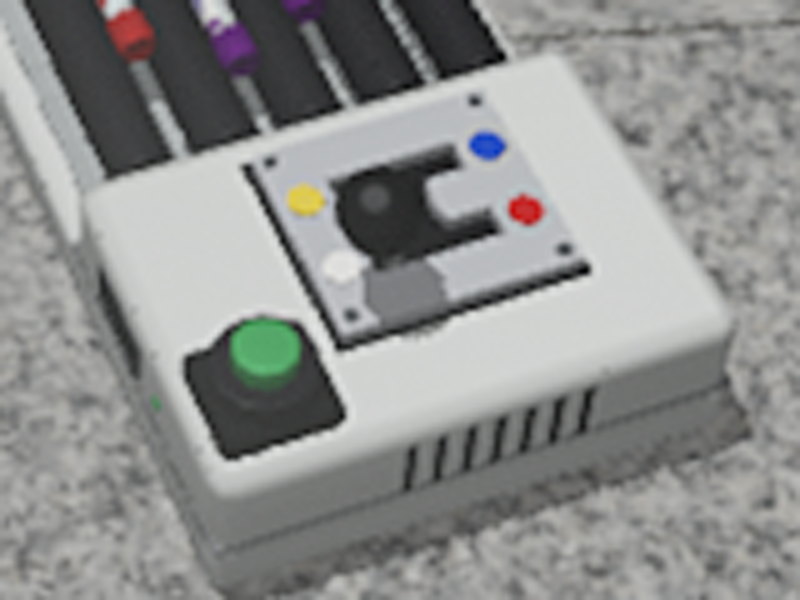

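View pics/b.png

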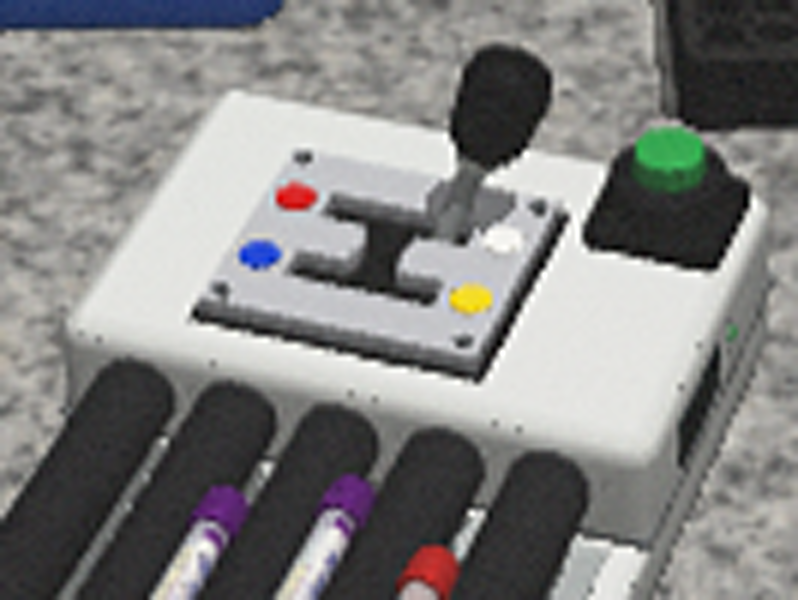

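Crop a: yellow (306,200), blue (487,146), red (526,210), white (345,267), start (265,340), knob centre ~(382,213). Crop b: yellow (471,298), blue (260,255), red (297,197), white (503,240), start (670,148), knob ~(502,107). The yellow slot is near left, and the lever is in the near right slot.

```bash
cat > h.py <<'E'
import numpy as np,cv2
from cell import optics
from scipy.optimize import least_squares
def proj(n,P):
    c=optics.calibration(n);return cv2.projectPoints(np.array(P,float),np.array(c['rvec'],float),np.array(c['tvec'],float),np.array(c['camera_matrix'],float),None)[0][:,0]
E
python3 - <<'E'
from h import *
A=np.array([(306,200),(487,146),(526,210),(345,267),(265,340),(382,213)])/5+[300,230]
B=np.array([(471,298),(260,255),(297,197),(503,240),(670,148),(502,107)])/6+[240,160]
def pts(p):
    x,y,t=p[:3];R=np.array([[np.cos(t),-np.sin(t)],[np.sin(t),np.cos(t)]])
    L=np.array([(-.0385,.017),(.0385,.017),(.0385,-.017),(-.0385,-.017)])@R.T+[x,y]
    P=[(*l,.089) for l in L]+[(p[3],p[4],.114),tuple(p[5:8])];return np.array(P)
f=lambda p:np.r_[(proj('scene',pts(p))-A).ravel(),(proj('side',pts(p))-B).ravel()]
best=min((least_squares(f,[.55,-.1,t,.5,-.1,.55,-.1,.14]) for t in(-1,0,1)),key=lambda r:r.cost)
p=best.x;print(best.cost,p.round(4),np.degrees(p[2]));print(best.fun.round(1))
t=p[2];R=np.array([[np.cos(t),-np.sin(t)],[np.sin(t),np.cos(t)]])
print('knob in gate',(p[5:7]-p[:2])@R,'start in gate',(p[3:5]-p[:2])@R,'axes',R)
E
```

```text
4.335303816760449 [ 0.5363 -0.2748 -0.2374  0.4398 -0.3058  0.4972 -0.2965  0.1367] -13.600572139658645
[-0.3  0.8 -0.3  0.5 -0.2  0.6 -0.9  0.8 -0.5  0.7 -0.9  0.5 -0.6  0.3
 -0.7  0.1 -0.9  0.2 -0.6  0.2 -0.8  0.3 -1.  -0.5]
knob in gate [-0.03295527 -0.03033978] start in gate [-0.08657427 -0.05283298] axes [[ 0.97195865  0.23515182]
 [-0.23515182  0.97195865]]
```

Run:
```python
from h import *
for z in (0,.2):
  c=optics.calibration('scene');K=np.array(c['camera_matrix']);R=cv2.Rodrigues(np.array(c['rvec']))[0];t=np.array(c['tvec']).ravel();C=-R.T@t
  for uv in[(147,163),(290,160),(267,247),(237,190),(292,390),(347,430),(135,88),(288,92)]:
    d=R.T@np.linalg.inv(K)@[*uv,1];print(z,uv,(C+d*(z-C[2])/d[2]).round(3))
print(proj('scene',[(0,0,0),(.15,.606,.25)]))
```

```text
0 (147, 163) [0.306 0.395 0.   ]
0 (290, 160) [0.615 0.195 0.   ]
0 (267, 247) [ 0.417 -0.026 -0.   ]
0 (237, 190) [0.449 0.174 0.   ]
0 (292, 390) [ 0.282 -0.343  0.   ]
0 (347, 430) [ 0.321 -0.457  0.   ]
0 (135, 88) [0.408 0.74  0.   ]
0 (288, 92) [0.774 0.458 0.   ]
0.2 (147, 163) [0.257 0.148 0.2  ]
0.2 (290, 160) [ 0.499 -0.009  0.2  ]
0.2 (267, 247) [ 0.344 -0.181  0.2  ]
0.2 (237, 190) [ 0.369 -0.025  0.2  ]
0.2 (292, 390) [ 0.239 -0.429  0.2  ]
0.2 (347, 430) [ 0.269 -0.519  0.2  ]
0.2 (135, 88) [0.337 0.417 0.2  ]
0.2 (288, 92) [0.623 0.197 0.2  ]
[[ 77.42356601 330.5088953 ]
 [ 23.84537373  58.11619115]]
```

>>> {"api": "arm_command", "payload": {"deltas": [0, 0, 0, 0, 0, 0.1, 0, 0, 0, 0, 0, 0, 0.1, 0, 0, 0, 0, 0.17, -0.4, 0.1, 0, 0, 0, 0, 0.17, -0.4, 0.1, 0, 0, 0, 0, 0.17, -0.4, 0.1, 0, 0, 0, 0, 0.17, -0.4, 0.1, 0, 0, 0, 0, 0.17, -0.4, 0.1, 0, 0, 0, 0, 0.17, -0.4, 0.1, 0, 0, 0, 0, 0.17, -0.4, 0.1, 0, 0, 0, 0, 0.17, -0.4, 0.1, 0, 0, 0, 0, 0.17, -0.4, 0.1, 0, 0, 0, 0, 0.296, -0.885, 0.05, 0, 0, 0, 0, 0.296, -0.885, 0.05, 0, 0, 0, 0, 0.296, -0.885, 0.05, 0, 0, 0, 0, 0.296, -0.885, 0.05, 0, 0, 0, 0, 0.296, -0.885, 0.05, 0, 0, 0, 0, 0.296, -0.885, 0.05, 0, 0, 0, 0, 0.296, -0.885, 0.05, 0, 0, 0, 0, 0.296, -0.885, 0.05, 0, 0, 0, 0, 0.296, -0.885, 0.05, 0]}}

```text
clock: 2.1
position: [0.4344, -0.2286, 0.301]
ee_rot: [0.381, 3.117, 0.0]
force: [1.1, 1.7, 0.3]
width: 0.004
gripper_force: 0.0
```

>>> {"api": "arm_command", "payload": {"deltas": [0, 0, 0, 0, 0, 0, 0, 0, 0, 0, 0, 0, 0, 0, 0, 0, 0, 0, 0, 0, 0]}}

```text
clock: 2.4
position: [0.4339, -0.226, 0.3008]
ee_rot: [-0.383, -3.117, -0.001]
force: [0.2, 0.3, -0.7]
width: 0.006
gripper_force: 0.0
```

>>> {"api": "arm_command", "payload": {"deltas": [0, 0, 0, 0.014, -0.053, -0.05, 0, 0, 0, 0, 0.014, -0.053, -0.09, 0, 0, 0, 0, 0.014, -0.053, -0.13, 0, 0, 0, 0, 0.014, -0.053, -0.157, 0, 0, 0, 0, 0.014, -0.053, -0.157, 0, 0, 0, 0, 0.014, -0.053, -0.157, 0]}}

```text
clock: 3.0
position: [0.4488, -0.2789, 0.1452]
ee_rot: [0.381, 3.118, 0.001]
force: [0.3, 0.7, 0.7]
width: 0.008
gripper_force: 0.0
```

Run:
```python
from h import *
a=optics.get_image('scene')[230:350,300:460];b=optics.get_image('side')[140:260,260:420]
o=[cv2.resize(i,(400,300),interpolation=3) for i in(a,b)]
cv2.imwrite('pics/c.png',cv2.resize(np.hstack(o),(800,300)))
```

```text
(no output)
```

View pics/c.png

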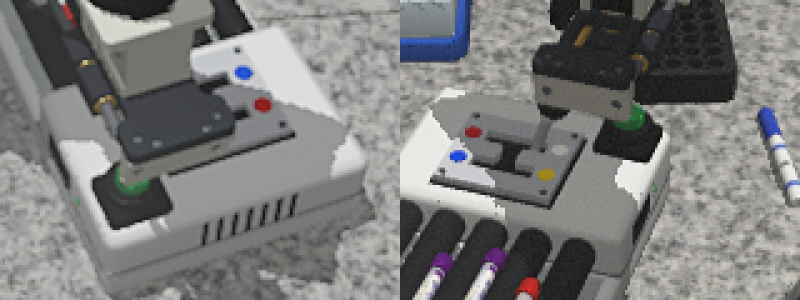

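>>> {"api": "arm_command", "payload": {"deltas": [0, 0, 0, 0.0097, -0.0024, 0, 0, 0, 0, 0, 0.0194, -0.0047, 0, 0, 0, 0, 0, 0.0262, -0.0063, 0, 0, 0, 0, 0, 0.0321, -0.0078, 0, 0, 0, 0, 0, 0.0379, -0.0092, 0, 0, 0, 0, 0, 0.0437, -0.0106, 0, 0, 0, 0, 0, 0.0486, -0.0118, 0, 0, 0, 0, 0, 0.0525, -0.0127, 0, 0, 0, 0, 0, 0.0554, -0.0134, 0, 0, 0, 0, 0, 0.0554, -0.0134, 0, 0]}}

```text
clock: 4.1
position: [0.5039, -0.2936, 0.144]
ee_rot: [0.383, 3.118, -0.001]
force: [-2.4, -1.3, 0.2]
width: 0.003
gripper_force: 0.8
```

>>> {"api": "arm_command", "payload": {"deltas": [0, 0, 0, -0.032, 0.008, 0, 0, 0, 0, 0, -0.032, 0.008, 0.05, 0, 0, 0, 0, -0.032, 0.008, 0.1, 0, 0, 0, 0, 0.009, -0.078, 0.12, 0, 0, 0, 0, 0.009, -0.078, 0.12, 0, 0, 0, 0, 0.009, -0.078, 0.12, 0, 0, 0, 0, 0.009, -0.078, 0.12, 0]}}

```text
clock: 4.8
position: [0.5126, -0.3723, 0.2639]
ee_rot: [0.386, 3.118, -0.001]
force: [-0.6, -0.3, -0.2]
width: 0.003
gripper_force: 0.0
```

Run:
```python
from h import *
a=optics.get_image('scene');b=optics.get_image('side')
cv2.imwrite('pics/d_full.png',a)
o=[cv2.resize(i,(400,560),interpolation=cv2.INTER_CUBIC) for i in(a[225:337,335:415],b[150:262,270:350])]
cv2.imwrite('pics/d.png',np.hstack(o))
```

```text
(no output)
```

View pics/d.png

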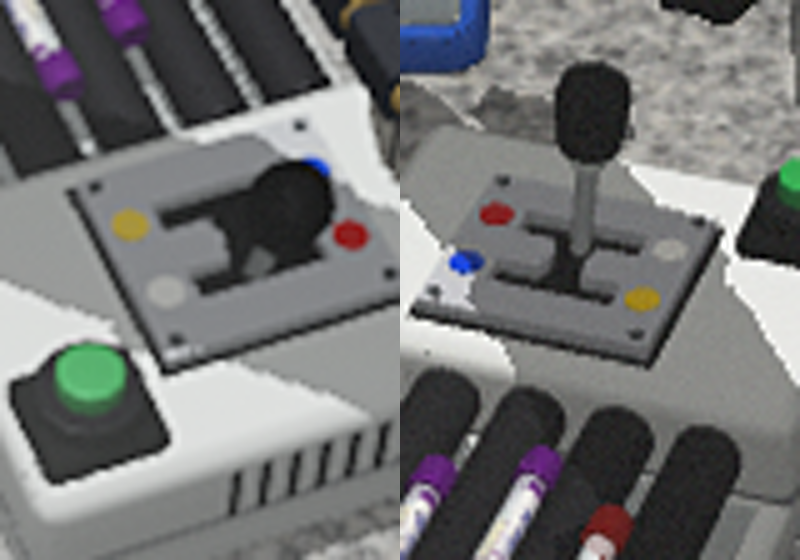

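Knob centre is at crop scene (288,203) and side (193,112). Fitting throw and cross from that.

```bash
cat >> h.py <<'E'
def fit(a,b,az=(335,225),bz=(270,150),s=5,bias=True):
    G=np.array([.5363,-.2748]);t=-.2374;R=np.array([[np.cos(t),-np.sin(t)],[np.sin(t),np.cos(t)]])
    T=[np.array(a)/s+az,np.array(b)/s+bz]
    off=[np.array([.6,-.45]),np.array([.7,-.25])]
    def P(q,l=.115):
        th,c=q;v=np.array([np.tan(th),-np.tan(c),1]);v/=np.linalg.norm(v)
        return [(*(G+R@(l*v[:2])),.03+l*v[2])]
    f=lambda q:np.r_[proj('scene',P(q))[0]-T[0]-0*off[0]+(off[0]),proj('side',P(q))[0]-T[1]+off[1]]
    r=least_squares(f,[0,0.3]);print('throw,cross',r.x.round(3),r.fun.round(1));return r.x
E
python3 -c "
from h import *
fit((288,203),(193,112))
fit((292,200),(193,112))
G=lambda q:0
# original estimate check
fit((382,213),(502*5/6,107*5/6),az=(300,230),bz=(240,160))
"
```

```text
throw,cross [-0.006  0.261] [-0.2  0.2 -0.3  0.2]
throw,cross [0.003 0.258] [-0.5  0.6 -0.8  0.1]
throw,cross [-0.302  0.276] [-0.4  0.1 -0.3 -0.4]
```

>>> {"api": "arm_command", "payload": {"deltas": [0, 0, 0, 0, 0, -0.05, 0, 0, 0, 0, 0, 0, -0.1, 0, 0, 0, 0, 0, 0, -0.12, 0, 0, 0, 0, 0.0028, 0.0117, -0.12, 0, 0, 0, 0, 0.0059, 0.0243, -0.12, 0, 0, 0, 0, 0.0073, 0.03, -0.12, 0, 0, 0, 0, 0.0087, 0.036, -0.12, 0, 0, 0, 0, 0.0102, 0.042, -0.12, 0, 0, 0, 0, 0.0116, 0.048, -0.12, 0, 0, 0, 0, 0.0131, 0.054, -0.12, 0, 0, 0, 0, 0.0145, 0.06, -0.12, 0, 0, 0, 0, 0.016, 0.066, -0.12, 0, 0, 0, 0, 0.0174, 0.072, -0.12, 0, 0, 0, 0, 0.0189, 0.078, -0.12, 0, 0, 0, 0, 0.0207, 0.0855, -0.12, 0, 0, 0, 0, 0.0207, 0.0855, -0.12, 0]}}

```text
clock: 6.5
position: [0.5337, -0.284, 0.1436]
ee_rot: [-0.381, -3.118, -0.002]
force: [-0.7, -0.3, 0.0]
width: 0.003
gripper_force: 0.0
```

>>> {"api": "arm_command", "payload": {"deltas": [0, 0, 0, 0.0007, 0.003, 0, 0, 0, 0, 0, 0.0014, 0.006, 0, 0, 0, 0, 0, 0.0019, 0.008, 0, 0, 0, 0, 0, 0.0019, 0.008, 0, 0]}}

```text
clock: 6.9
position: [0.535, -0.2776, 0.1439]
ee_rot: [-0.383, -3.118, -0.0]
force: [-0.6, -1.2, -0.2]
width: 0.005
gripper_force: 0.4
```

Run:
```python
from h import *
a=optics.get_image('scene');b=optics.get_image('side')
o=[cv2.resize(i,(400,560),interpolation=cv2.INTER_CUBIC) for i in(a[225:337,335:415],b[150:262,270:350])]
cv2.imwrite('pics/e.png',np.hstack(o))
```

```text
(no output)
```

View pics/e.png

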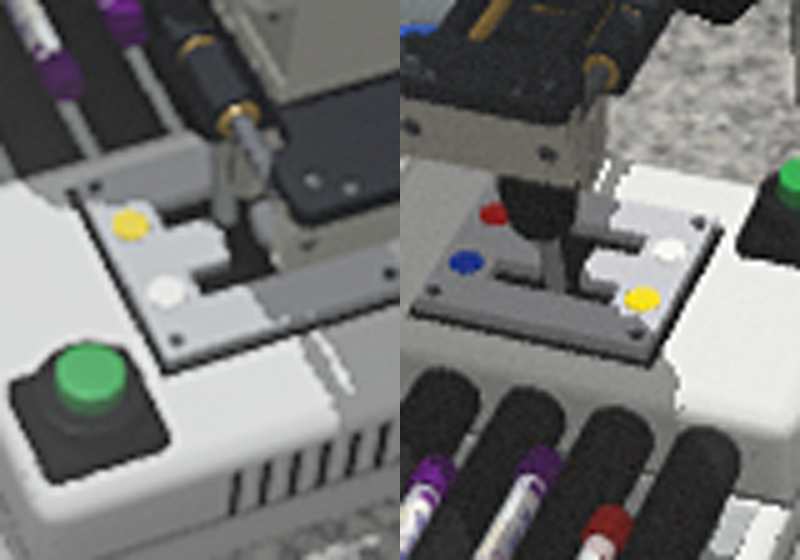

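The stem has crossed and is close to the left slot line (side crop ~(555,285)). I'll push further until the stop.

>>> {"api": "arm_command", "payload": {"deltas": [0, 0, 0, 0.0007, 0.003, 0, 0, 0, 0, 0, 0.0012, 0.005, 0, 0, 0, 0, 0, 0.0012, 0.005, 0, 0]}}

```text
clock: 7.3
position: [0.5364, -0.2726, 0.144]
ee_rot: [-0.383, -3.118, -0.0]
force: [0.2, -1.8, -0.9]
width: -0.0
gripper_force: 0.6
```

>>> {"api": "arm_command", "payload": {"deltas": [0, 0, 0, 0.0007, 0.003, 0, 0, 0, 0, 0, 0.0012, 0.005, 0, 0, 0, 0, 0, 0.0012, 0.005, 0, 0]}}

```text
clock: 7.6
position: [0.5373, -0.2683, 0.144]
ee_rot: [-0.384, -3.118, 0.002]
force: [-1.6, -3.5, -2.1]
width: 0.004
gripper_force: 1.8
```

>>> {"api": "arm_command", "payload": {"deltas": [0, 0, 0, 0.0009, 0.004, 0, 0, 0, 0, 0, 0.0009, 0.004, 0, 0]}}

```text
clock: 7.8
position: [0.5376, -0.2668, 0.1442]
ee_rot: [0.387, 3.117, -0.007]
force: [-1.6, -11.7, -5.7]
width: 0.002
gripper_force: 5.2
```

>>> {"api": "arm_command", "payload": {"deltas": [0, 0, 0, -0.007, -0.029, 0, 0, 0, 0, 0, -0.007, -0.029, 0.05, 0, 0, 0, 0, -0.007, -0.029, 0.1, 0, 0, 0, 0, 0.03, -0.01, 0.1, 0, 0, 0, 0, 0.074, 0.005, 0.1, 0, 0, 0, 0, 0.074, 0.005, 0.1, 0, 0, 0, 0, 0.074, 0.005, 0.05, 0, 0, 0, 0, 0.074, 0.005, 0, 0, 0, 0, 0, 0.074, 0.005, 0, 0]}}

```text
clock: 8.7
position: [0.6095, -0.2552, 0.1378]
ee_rot: [-0.381, -3.108, -0.007]
force: [0.0, 0.8, 0.1]
width: 0.004
gripper_force: 0.0
```

>>> {"api": "arm_command", "payload": {"deltas": [0, 0, 0, -0.0194, 0.0047, 0, 0, 0, 0, 0, -0.0311, 0.0075, 0, 0, 0, 0, 0, -0.0389, 0.0094, 0, 0, 0, 0, 0, -0.0447, 0.0108, 0, 0, 0, 0, 0, -0.0506, 0.0122, 0, 0, 0, 0, 0, -0.0564, 0.0136, 0, 0, 0, 0, 0, -0.0622, 0.0151, 0, 0, 0, 0, 0, -0.0681, 0.0165, 0, 0, 0, 0, 0, -0.0729, 0.0176, 0, 0, 0, 0, 0, -0.0729, 0.0176, 0, 0]}}

```text
clock: 9.7
position: [0.539, -0.2413, 0.1442]
ee_rot: [-0.384, -3.118, -0.0]
force: [2.4, -1.4, 0.1]
width: 0.004
gripper_force: 0.7
```

>>> {"api": "arm_command", "payload": {"deltas": [0, 0, 0, -0.0049, 0.0012, 0, 0, 0, 0, 0, -0.0087, 0.0021, 0, 0, 0, 0, 0, -0.0117, 0.0028, 0, 0, 0, 0, 0, -0.0117, 0.0028, 0, 0]}}

```text
clock: 10.1
position: [0.5297, -0.2391, 0.1445]
ee_rot: [0.382, 3.114, -0.002]
force: [8.7, -3.6, -3.7]
width: 0.009
gripper_force: 4.2
```

>>> {"api": "arm_command", "payload": {"deltas": [0, 0, 0, -0.0029, 0.0007, 0, 0, 0, 0, 0, -0.0029, 0.0007, 0, 0]}}

```text
clock: 10.3
position: [0.5288, -0.2387, 0.145]
ee_rot: [0.381, 3.111, -0.004]
force: [14.9, -4.8, -5.6]
width: 0.003
gripper_force: 7.0
```

>>> {"api": "arm_command", "payload": {"deltas": [0, 0, 0, 0.03, -0.007, 0, 0, 0, 0, 0, 0.03, -0.007, 0.05, 0, 0, 0, 0, 0.03, -0.007, 0.1, 0, 0, 0, 0, -0.01, -0.09, 0.12, 0, 0, 0, 0, -0.086, -0.068, 0.12, 0, 0, 0, 0, -0.086, -0.068, 0.12, 0, 0, 0, 0, -0.086, -0.068, 0.12, 0, 0, 0, 0, -0.086, -0.068, 0.12, 0]}}

```text
clock: 11.1
position: [0.4379, -0.3056, 0.2642]
ee_rot: [0.386, 3.118, 0.003]
force: [0.7, 0.4, 0.2]
width: 0.008
gripper_force: 0.0
```

Run:
```python
from h import *
a=optics.get_image('scene');b=optics.get_image('side')
o=[cv2.resize(i,(400,560),interpolation=cv2.INTER_CUBIC) for i in(a[225:337,335:415],b[150:262,270:350])]
cv2.imwrite('pics/f.png',np.hstack(o))
```

```text
(no output)
```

View pics/f.png

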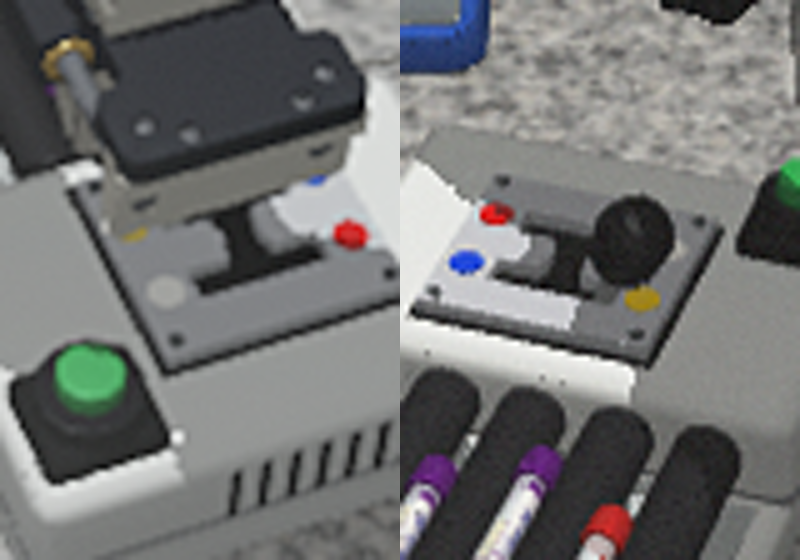

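Run:
```python
from h import *
G=np.array([.5363,-.2748]);t=-.2374;R=np.array([[np.cos(t),-np.sin(t)],[np.sin(t),np.cos(t)]])
for th in(-.37,-.34,-.3):
    v=np.array([np.tan(th),np.tan(.29),1]);v/=np.linalg.norm(v)
    k=[*(G+R@(.115*v[:2])),.03+.115*v[2]];print(th,((proj('side',[k])[0]+[.7,-.25]-[270,150])*5).round(),k)
```

```text
-0.37 [234. 233.] [np.float64(0.5046087666333551), np.float64(-0.2354180525754015), np.float64(0.13329437518445528)]
-0.34 [226. 229.] [np.float64(0.5077418961549061), np.float64(-0.23584734014021558), np.float64(0.13436534383894283)]
-0.3 [215. 225.] [np.float64(0.5119487748897572), np.float64(-0.23646955980867357), np.float64(0.13565413002040874)]
```

The knob is at side crop (235,240), which matches the lever fully home (predicted (234,233)). Now pressing start.

>>> {"api": "arm_command", "payload": {"deltas": [0, 0, 0, 0.001, 0, -0.05, 0, 0, 0, 0, 0.001, 0, -0.1, 0, 0, 0, 0, 0.001, 0, -0.12, 0, 0, 0, 0, 0.001, 0, -0.13, 0, 0, 0, 0, 0.001, 0, -0.134, 0, 0, 0, 0, 0.001, 0, -0.138, 0, 0, 0, 0, 0.001, 0, -0.138, 0, 0, 0, 0, 0.001, 0, -0.138, 0]}}

```text
clock: 12.0
position: [0.4407, -0.3059, 0.1274]
ee_rot: [0.383, 3.116, 0.0]
force: [-1.7, 2.4, 5.6]
width: 0.003
gripper_force: 2.4
```

>>> {"api": "arm_command", "payload": {"deltas": [0, 0, 0, 0, 0, -0.002, 0, 0, 0, 0, 0, 0, -0.002, 0, 0, 0, 0, 0, 0, -0.002, 0]}}

```text
clock: 12.3
position: [0.4408, -0.3061, 0.1269]
ee_rot: [0.383, 3.115, 0.002]
force: [-6.9, 7.0, 27.8]
width: 0.005
gripper_force: 13.7
```

The button is hard against its stop, so it is fully down. I'll lift clear.

>>> {"api": "arm_command", "payload": {"deltas": [0, 0, 0, 0, 0, 0.04, 0, 0, 0, 0, 0, 0, 0.09, 0, 0, 0, 0, -0.03, 0, 0.14, 0, 0, 0, 0, -0.06, 0, 0.15, 0, 0, 0, 0, -0.06, 0, 0.15, 0, 0, 0, 0, -0.06, 0, 0.15, 0, 0, 0, 0, -0.06, 0, 0.15, 0]}}

```text
clock: 13.0
position: [0.3809, -0.3055, 0.2742]
ee_rot: [0.382, 3.117, 0.0]
force: [-0.0, -0.0, -0.3]
width: 0.006
gripper_force: 0.0
```

Run:
```python
from h import *
a=optics.get_image('scene');b=optics.get_image('side')
o=[cv2.resize(i,(400,560),interpolation=cv2.INTER_CUBIC) for i in(a[225:337,335:415],b[150:262,280:360])]
cv2.imwrite('pics/g.png',np.hstack(o))
```

```text
(no output)
```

View pics/g.png

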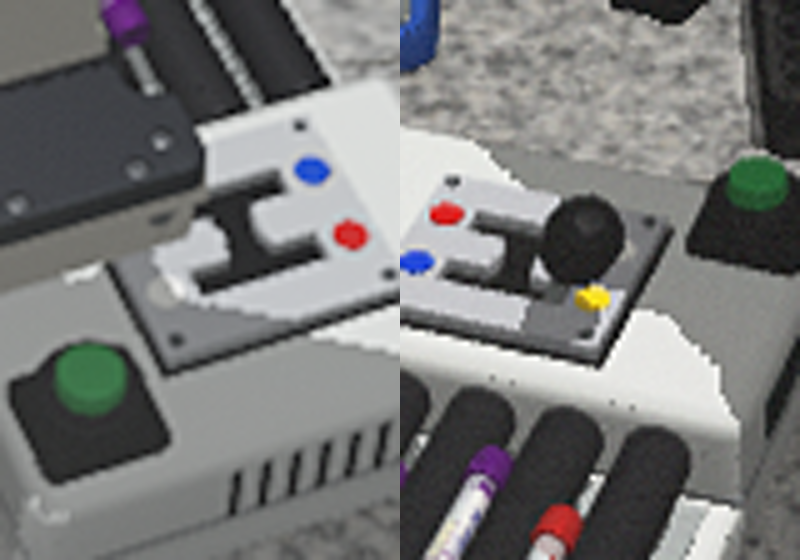

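The button is up (scene crop (90,378)). The lever is unmoved at near-left (side crop (585,240)), and the arm is clear.

```bash
python3 -c "
from cell import arm
print(arm.sign_off())"
```

```text
the job is handed in; nothing more can be done
None
```

I handed the job in after about 13 s of robot time: the lever is fully home in the near-left slot with the yellow sticker, and start was pressed to its stop, came up again, and the arm is clear; sign-off returned no verdict.

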